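Dock the measuring tools with their settings kept

TASK

Put the tape measure, the nearer moisture meter (not the one far off on the left) and the two slide gauges away in the wooden docks made for them: set each down gently, not dropped, flat in the pocket that fits it, and let go. The gauges are alike but for their rods: the one with its rod drawn out goes in the dock with the long rod groove, the one with its rod pushed in goes in the dock with the short groove, rod end in the groove. Do not shift the rods, the gauges must keep their settings.

Things in the scene. Friction and masses are not known exactly. Their poses are not given: they have to be found in the camera images.
- gauge_out_mid (a point): Slide gauge, rod drawn out: nib ends 88 to 94 mm from this point; dark wood body 84 x 22 x 22 mm with brass ends; brass lock screw on top, 15 mm across, 11 mm high, 24 mm from the middle towards the rod. Flat steel rod, nib 12 mm wide, at the +x end, 11 mm up. This point: middle of the body, 11 mm above its underside; x along the body to the rod, z up. Grasp across its 22 mm width (y).
- gauge_in_mid (a point): Slide gauge, rod pushed in: nib ends 58 to 61 mm from this point; dark wood body 84 x 22 x 22 mm with brass ends; brass lock screw on top, 15 mm across, 11 mm high, 24 mm from the middle towards the rod. Flat steel rod, nib 12 mm wide, at the +x end, 11 mm up. This point: middle of the body, 11 mm above its underside; x along the body to the rod, z up. Grasp across its 22 mm width (y).
- tape_mid (a point): Tape measure standing upright on its edge, light grey case, 36 x 76 x 70 mm (x thickness, y length, z height). This point is its centre, 35 mm above its underside. Grasp it across its 36 mm thickness (x). Either way round fits its dock.
- meter_mid (a point): Moisture meter lying flat, black, with a display and buttons, 125 x 62 x 22 mm (x long, y wide). This point is its centre, 11 mm above its underside. Grasp it across its 62 mm width (y). Either way round fits its dock. Another meter far to the left (beyond y = 0.7) is not meant.
- gauge_out_slide (a joint): How far the rod of the drawn-out gauge is out, in m: 0 pushed in, 0.046 fully out; starts at 0.030 to 0.036. Held by friction of about 9 N; must stay as it is (above 0.024).
- gauge_in_slide (a joint): How far the rod of the pushed-in gauge is out, in m (same meaning); starts at 0 to 0.003; must stay as it is (below 0.009).
- dock_long_seat (a point): Dock with the LONG rod groove, 171 x 60 mm: 9 mm cork-lined board, fixed, with cheeks to 23 mm above the bench that lean outward (pocket 6 mm wider each way at the top); finger opening of 58 mm in both sides. Pocket 90 x 28 mm at the foot; at its +x end a groove 22 mm wide between 8 mm high rails runs on 57 mm to a stop. This point: middle of the pocket floor, 9 mm above the bench, for the body's middle; x towards the groove, as the gauge's x.
- dock_short_seat (a point): Dock with the SHORT rod groove, 138 x 60 mm: 9 mm cork-lined board, fixed, with cheeks to 23 mm above the bench that lean outward (pocket 6 mm wider each way at the top); finger opening of 58 mm in both sides. Pocket 90 x 28 mm at the foot; at its +x end a groove 22 mm wide between 8 mm high rails runs on 24 mm to a stop. This point: middle of the pocket floor, 9 mm above the bench, for the body's middle; x towards the groove, as the gauge's x.
- dock_tape_seat (a point): Tape measure's dock, 112 x 74 mm: 9 mm cork-lined board, fixed, with cheeks to 23 mm above the bench that lean outward (pocket 6 mm wider each way at the top); finger opening of 54 mm in both long sides. Pocket 80 x 42 mm at the foot. This point: middle of the pocket floor, 9 mm above the bench; x along the 80 mm, for the tape measure's y axis, either way round.
- dock_meter_seat (a point): Moisture meter's dock, the widest, 163 x 100 mm: 9 mm cork-lined board, fixed, with cheeks to 23 mm above the bench that lean outward (pocket 6 mm wider each way at the top); finger opening of 60 mm in both long sides. Pocket 131 x 68 mm at the foot. This point: middle of the pocket floor, 9 mm above the bench; x along the 131 mm, for the meter's x axis, either way round.

How it is judged:
By the outcome, as a careful person would: the job done as asked, in the order asked, and still so for the second after the job is handed in, with the robot touching nothing.
It also fails if it takes over 120 s, if anything falls off the work surface, if the arm or the gripper's body presses on something with over 40 N, if the wrist force passes 120 N, or if a joint passes its speed limit or range.

ROBOT

A 6-joint arm with a two-finger parallel gripper is mounted at the origin on a cart in front of the work surface, level with it; the furniture and walls round the work are solid. World frame = base frame: x ahead of the robot, y to its left, z up, the work surface at z = 0. Lengths are in m, angles in rad, forces in N, time in s.
With the tool pointing down it reaches from about 0.35 to 0.775 m from the base axis. Payload 7.3 kg.
Tool frame: the origin (TCP) lies at the very end of the fingers, on their centre line; the grasp point (between the pads) lies 19 mm behind it; z points along the fingers, y is the line along which they close (so a half turn about z gives the same grasp; the last joint's range is limited). The gripper opens to 92 mm and grips with 3 to 60 N. Pads are 19 mm wide; open, the fingers measure 130 mm over their backs; the gripper's body (75 mm by 190 mm) begins 47 mm behind the grasp point.
Start: joints at [1.134, 0.342, 1.524, -0, 1.275, -0.146], TCP at [0.151, 0.503, 0.227] pointing down, gripper open.
Joint ranges: [-2.53, 2.53], [-0.77, 2.02], [0.04, 2.7], [-1, 4.14], [0.28, 2.66], [-3.11, 3.11]. Speed limits (rad/s): [2.57, 2.57, 3.14, 3.14, 3.14, 3.14].

INTERFACE

Orientations are given as [roll, pitch, yaw] about the fixed x, y, z axes, in that order (R = Rz(yaw) Ry(pitch) Rx(roll)).
In Python, from cell import robot gives the robot as it stands.
- The arm moves only by the tool apply_moves, never from a script. Its argument "rows" is a list of rows, each an object with "xyz": the shift along the tool's x, y, z in mm, a list of three; "turn": the turn about the tool's z in rad. A call has 1 to 10 rows; each row shifts and turns the commanded pose from where the row before left it, along the tool's axes as they then stand; what a row does not reach is not made up. A row lasts 1/8 s, in which the tool goes at most 62.5 mm and 10.7 degrees, less where a joint would pass 70% of its speed; a pose out of reach is approached as far as the arm can. A call with a gripper value outside its range is refused whole. "gripper" is the opening, from 0 (shut) to 1 (fully open), set as the call begins (left out, the last holds). The fingers move at their own pace and stop on an object; "newtons" is the grip in N (left out, the last holds). Time passes only in rows, so rows that do not move let the fingers close. It gives the time, the measured TCP pose, the force and the opening at its end, in the units of the state.
- robot.observe(): the state, without advancing time (a new reading comes with each control period).
- robot.read_camera(name): name is "scene" or "top" or "wrist"; returns a dict with "frame" (480x640x3 uint8, blue, green, red), "mtx" (3x3 intrinsics, pixels), "R" (3x3) and "t" (3): a world point X has camera coordinates R X + t; the wrist camera has in their place "T_tool_cam" (4x4, takes a point from camera to tool coordinates, whose origin is the TCP and whose axes are the flange's). Camera axes: x right, y down, z forward; pixel columns grow to the right and rows downward; lengths in m; the calibration is good to about 2 mm. A picture is of the moment at which its call begins: read the wrist's pose just before it. There is no depth.
- robot.hand_in(): hands the job in, once; it reports no verdict.
The state is a dict: "time": time; "qpos": joint angles; "qvel": joint speeds; "joint_efforts": joint torques, N m; "tool_pos": TCP position; "tool_rot": TCP orientation; "contact_force": force on the tool from outside, world axes, zero at the start; "torque": the same for the moment, N m; "opening": finger opening in m.
Only numpy, scipy, OpenCV 4.12 (cv2) and the standard library are available. Lean on these libraries where they do the work, as an engineer would, in place of code of your own. Each camera call takes 0.05 s, during which the arm holds its last target. There are 200 camera calls.

## Working session

There is one attempt and no reset: what is moved stays moved. The work goes in short steps, Python scripts to look and compute and a tool call to move; the robot and the scene stay as the last step left them, time stands still between calls to the robot, and variables do not carry over. Pictures are saved under pics/ and viewed, on a budget of 14 in all, crops included, one or two more only if the job needs it, and the job is handed in when it is done.

Besides the shell and the picture viewer there is one more tool, called by a JSON object that holds its "name" and its "arguments". apply_moves: Moves the arm, as the interface text tells. Its arguments: {"type":"object","properties":{"rows":{"type":"array"},"gripper":{"type":"number"},"newtons":{"type":"number"}},"required":["rows"]}

```bash
mkdir -p pics; ls; python3 - <<'E'
from cell import robot
import cv2,numpy as np
s=robot.observe();print(s)
for n in("scene","top"):
    c=robot.read_camera(n);cv2.imwrite(f"pics/{n}0.png",c["frame"]);print(n,c["mtx"].tolist(),np.round(c["R"],4).tolist(),np.round(c["t"],4).tolist(), (-c["R"].T@c["t"]))
s=robot.observe();c=robot.read_camera("wrist");cv2.imwrite("pics/wrist0.png",c["frame"]);print(c["mtx"].tolist(),np.round(c["T_tool_cam"],4).tolist())
E
```

```text
pics
{'time': 0.0, 'qpos': array([ 1.13397574e+00,  3.42704682e-01,  1.52503363e+00, -3.05734360e-05,
        1.27537457e+00, -1.46010305e-01]), 'qvel': array([ 0.00188394, -0.00047425,  0.0001747 ,  0.00029339, -0.00062471,
       -0.00013567]), 'joint_efforts': array([-2.35268431e-03, -4.31223428e+01, -2.44216847e+01,  7.15437136e-02,
        5.58045530e-02, -1.49322241e-04]), 'tool_pos': array([0.1503504 , 0.50258361, 0.22604852]), 'tool_rot': array([-3.14008434e+00, -1.92257842e-04,  2.85079115e+00]), 'contact_force': array([ 0.49099222,  0.16822217, -0.38596556]), 'torque': array([0.04465707, 0.04522594, 0.03138615]), 'opening': 0.09187367318186399}
scene [[488.3904982989427, 0.0, 313.70212675899387], [0.0, 488.3904982989427, 237.2345501994001], [0.0, 0.0, 1.0]] [[0.8363, -0.5481, -0.0162], [-0.231, -0.3254, -0.9169], [0.4973, 0.7706, -0.3987]] [-0.3886, 0.2402, 0.6899] [ 0.03737492 -0.66647451  0.48901105]
top [[620.4571063099032, 0.0, 325.73989098549225], [0.0, 620.4571063099032, 240.14989402534295], [0.0, 0.0, 1.0]] [[0.0002, -0.9999, 0.0144], [-0.9956, -0.0015, -0.0939], [0.0939, -0.0143, -0.9955]] [0.1208, 0.5483, 1.2721] [0.42632776 0.13988759 1.31610535]
[[383.48424758121735, 0.0, 316.8478567751942], [0.0, 383.48424758121735, 239.29687327567808], [0.0, 0.0, 1.0]] [[-0.0014, -0.9696, -0.2446, 0.0653], [1.0, -0.0015, 0.0002, 0.0009], [-0.0006, -0.2446, 0.9696, -0.1583], [0.0, 0.0, 0.0, 1.0]]
```

View pics/top0.png

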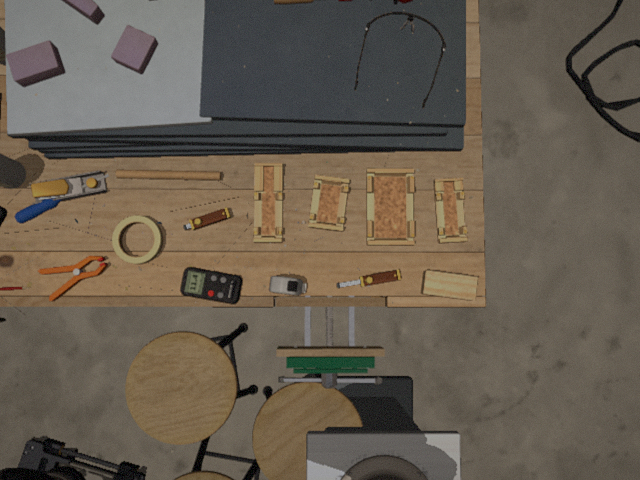

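View pics/scene0.png

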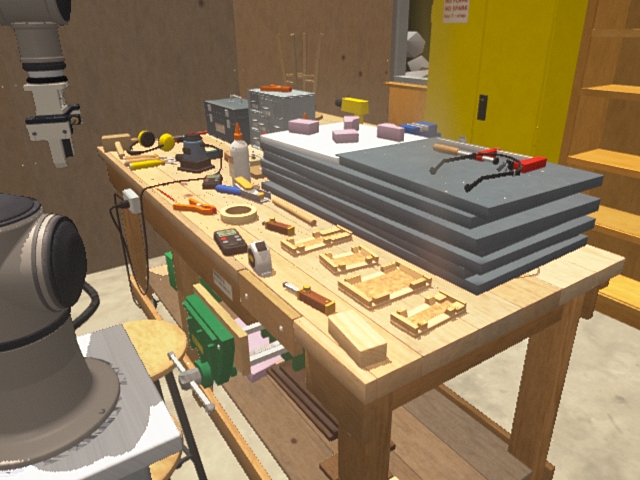

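The top view shows the bench. Pixel positions:

| Item | Position |
|---|---|
| Tape | (289,285) |
| Meter | (211,285) |
| Pushed-in gauge | (207,219) |
| Drawn-out gauge | (370,280) |
| Docks, left to right (long, tape, meter, short) | (268,203), (329,203), (390,207), (450,210) |

The scene view confirms the layout, and the slab stack sits behind the docks.

```bash
python3 - <<'E'
import cv2
a=cv2.imread("pics/top0.png")[150:310,170:490];cv2.imwrite("pics/crop0.png",cv2.resize(a,None,fx=2.5,fy=2.5,interpolation=cv2.INTER_CUBIC))
E
```

```text
(no output)
```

View pics/crop0.png

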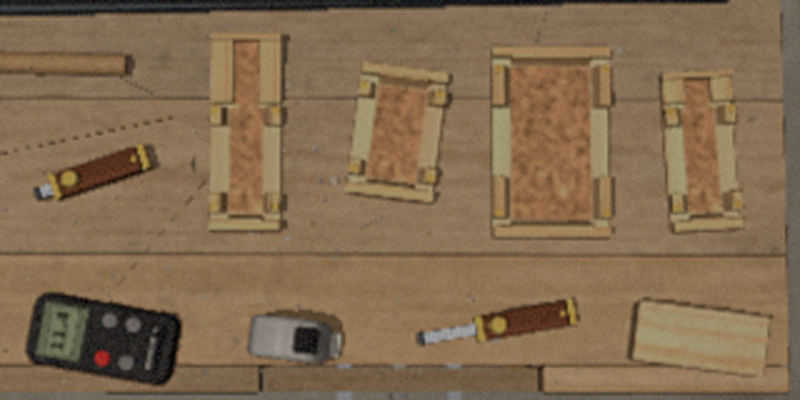

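```bash
cat > h.py <<'E'
import cv2,numpy as np
from scipy.spatial.transform import Rotation as Ro
from cell import robot
def grab(name,save=None):
    s=robot.observe();c=robot.read_camera(name)
    if name=="wrist":
        R=Ro.from_euler("xyz",s["tool_rot"]).as_matrix();T=c["T_tool_cam"]
        Rc=R@T[:3,:3];o=s["tool_pos"]+R@T[:3,3]
    else: Rc=c["R"].T;o=-Rc@c["t"]
    if save: cv2.imwrite(f"pics/{save}.png",c["frame"])
    return c["frame"],c["mtx"],Rc,o
def plane(cam,uv,z):
    _,K,Rc,o=cam;uv=np.atleast_2d(uv).astype(float)
    d=np.c_[uv,np.ones(len(uv))]@np.linalg.inv(K).T@Rc.T
    return (o+d*((z-o[2])/d[:,2])[:,None])[:,:2]
def proj(cam,X):
    _,K,Rc,o=cam;p=(np.atleast_2d(X)-o)@Rc@K.T;return p[:,:2]/p[:,2:]
MASK={"cork":lambda h,s,v:(h>=3)&(h<=14)&(s>95)&(v>90),
"gauge":lambda h,s,v:((h<=12)|(h>172))&(s>110)&(v<130),
"black":lambda h,s,v:(v<75),
"grey":lambda h,s,v:(s<45)&(v>85)}
def blobs(cam,kind,z,zone,amin=60):
    "min-area rectangles (world, mm) of colour blobs on plane z; zone=x0,x1,y0,y1 in m"
    hsv=cv2.cvtColor(cam[0],cv2.COLOR_BGR2HSV).astype(int)
    m=MASK[kind](*np.moveaxis(hsv,2,0)).astype(np.uint8)*255
    m=cv2.morphologyEx(m,cv2.MORPH_CLOSE,np.ones((5,5)));m=cv2.morphologyEx(m,cv2.MORPH_OPEN,np.ones((3,3)))
    for c in cv2.findContours(m,cv2.RETR_EXTERNAL,cv2.CHAIN_APPROX_NONE)[0]:
        if cv2.contourArea(c)<amin: continue
        w=plane(cam,c[:,0],z);x,y=w.mean(0)
        if not(zone[0]<x<zone[1] and zone[2]<y<zone[3]): continue
        (a,b),(p,q),t=cv2.minAreaRect((w*1000).astype(np.float32))
        if q>p:p,q,t=q,p,t+90
        t=(t+90)%180-90
        print(kind,"px",c[:,0].mean(0).round().tolist(),"centre",round(a,1),round(b,1),"size",round(p,1),round(q,1),"long axis deg",round(t,1))
E
cat > a.py <<'E'
from h import *
c=grab("top")
blobs(c,"cork",.009,(.4,.7,-.3,.3));blobs(c,"gauge",.022,(.25,.7,-.3,.6));blobs(c,"black",.022,(.25,.5,.2,.6),300);blobs(c,"grey",.07,(.25,.5,0,.3))
print(plane(c,[[200,150],[400,150],[300,305]],0))
E
python3 a.py
```

```text
cork px [284.0, 300.0] centre 424.9 207.8 size 90.2 24.0 long axis deg -87.0
cork px [473.0, 255.0] centre 517.5 -190.0 size 32.0 14.9 long axis deg -89.9
cork px [283.0, 259.0] centre 510.7 211.2 size 31.7 16.9 long axis deg 0.4
cork px [450.0, 207.0] centre 620.3 -142.4 size 110.5 28.4 long axis deg 2.3
cork px [329.0, 202.0] centre 633.1 114.9 size 87.0 40.7 long axis deg -8.1
cork px [391.0, 206.0] centre 624.4 -18.5 size 135.6 73.0 long axis deg 0.1
cork px [268.0, 200.0] centre 635.6 244.9 size 146.2 27.5 long axis deg 0.5
gauge px [384.0, 277.0] centre 472.1 -0.5 size 50.6 20.8 long axis deg -78.7
gauge px [213.0, 218.0] centre 596.5 359.2 size 53.6 23.2 long axis deg -74.8
black px [231.0, 344.0] centre 334.5 302.6 size 82.5 75.5 long axis deg 37.1
black px [212.0, 286.0] centre 451.3 359.2 size 124.7 67.2 long axis deg 79.3
grey px [350.0, 283.0] centre 457.8 73.4 size 41.3 8.9 long axis deg -80.5
grey px [283.0, 285.0] centre 454.4 208.5 size 50.5 32.4 long axis deg 82.9
grey px [347.0, 330.0] centre 566.4 121.7 size 1290.7 979.0 long axis deg 89.8
[[ 0.74517204  0.3918359 ]
 [ 0.74675728 -0.0397756 ]
 [ 0.4130929   0.17518795]]
```

{"name": "apply_moves", "arguments": {"rows": [{"xyz": [0,0,0],"turn": 0.175},{"xyz": [0,0,0],"turn": 0.175},{"xyz": [0,0,0],"turn": 0.175},{"xyz": [0,0,0],"turn": 0.175},{"xyz": [0,0,0],"turn": 0.175},{"xyz": [0,0,0],"turn": 0.175},{"xyz": [0,0,0],"turn": 0.175},{"xyz": [0,0,0],"turn": 0.175}]}}

```text
time: 1.2
tool_pos: [0.1504, 0.5029, 0.2265]
tool_rot: [-3.141, 0.0, 1.445]
contact_force: [-0.1, 0.6, 0.8]
opening: 0.0921
```

{"name": "apply_moves", "arguments": {"rows": [{"xyz": [-28,37,0],"turn": 0},{"xyz": [-28,37,0],"turn": 0},{"xyz": [-28,37,0],"turn": 0},{"xyz": [-28,37,0],"turn": 0},{"xyz": [-28,37,0],"turn": 0},{"xyz": [-28,37,0],"turn": 0},{"xyz": [-28,37,0],"turn": 0},{"xyz": [-28,37,0],"turn": 0},{"xyz": [-28,37,0],"turn": 0},{"xyz": [0,0,0],"turn": 0}]}}

```text
time: 2.45
tool_pos: [0.4527, 0.2109, 0.2263]
tool_rot: [3.142, 0.0, 1.447]
contact_force: [-1.0, 0.2, -0.1]
opening: 0.0919
```

```bash
cat >> h.py <<'E'
def go(x,y,z,yawdeg):
    "world target (mm) -> turn needed, then shift in tool axes after the turn"
    s=robot.observe();p=s["tool_pos"]*1000;yaw=s["tool_rot"][2];Y=np.radians(yawdeg)
    d=np.array([x,y,z])-p;turn=-((Y-yaw+np.pi)%(2*np.pi)-np.pi)
    print("at",p.round(1),"yaw",np.degrees(yaw).round(1),"rp",s["tool_rot"][:2].round(4),"| turn",turn.round(3),"shift",np.round([d[0]*np.cos(Y)+d[1]*np.sin(Y),d[0]*np.sin(Y)-d[1]*np.cos(Y),-d[2]],1),"F",s["contact_force"].round(1),"t",round(s["time"],2))
E
python3 - <<'E'
from h import *
c=grab("wrist","w1");go(454,204,150,83)
blobs(c,"grey",.07,(.35,.55,.1,.3));blobs(c,"black",.07,(.35,.55,.1,.3))
E
```

```text
at [451.4 212.  226.3] yaw 83.0 rp [-3.1407e+00  1.0000e-04] | turn -0.001 shift [-7.7  3.6 76.3] F [-0.5 -1.1 -0.1] t 2.5
grey px [320.0, 221.0] centre 455.6 214.3 size 59.5 32.8 long axis deg 82.8
grey px [274.0, 267.0] centre 450.9 188.2 size 397.5 240.5 long axis deg -7.2
black px [236.0, 257.0] centre 379.2 190.3 size 15.4 9.8 long axis deg 90.0
black px [318.0, 246.0] centre 451.1 192.4 size 24.7 16.7 long axis deg -7.2
black px [339.0, 255.0] centre 456.9 163.2 size 627.6 428.8 long axis deg -7.2
```

View pics/w1.png

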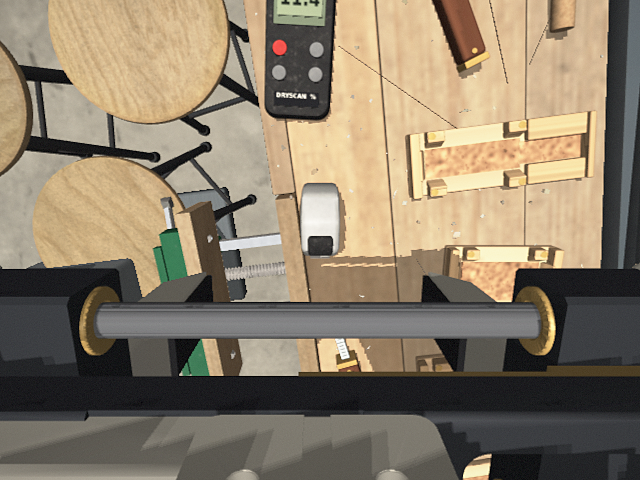

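The wrist view shows the white tape case at px (302–340, 183–256) with its black mouth at (320,245). The camera sees the +y side of the tool.

```bash
python3 - <<'E'
from h import *
c=grab("wrist");t=grab("top")
hsv=cv2.cvtColor(t[0],cv2.COLOR_BGR2HSV)
print("row285 v/s",[(u,*map(int,hsv[285,u,1:])) for u in range(264,314)])
for z in(0,.035,.05,.07):
    print(z,"wrist far/near,left/right",(1000*plane(c,[[321,183],[320,256],[301,222],[341,222]],z)).round().tolist(),"top L/R,T/B",(1000*plane(t,[[270,284],[307,287],[289,276],[289,295]],z)).round().tolist())
E
```

```text
row285 v/s [(264, 43, 132), (265, 43, 132), (266, 41, 125), (267, 40, 127), (268, 49, 129), (269, 40, 128), (270, 45, 124), (271, 49, 125), (272, 52, 123), (273, 43, 126), (274, 47, 124), (275, 41, 124), (276, 53, 121), (277, 47, 124), (278, 47, 120), (279, 53, 121), (280, 46, 123), (281, 43, 124), (282, 48, 123), (283, 48, 121), (284, 41, 123), (285, 46, 121), (286, 43, 120), (287, 49, 120), (288, 44, 122), (289, 43, 118), (290, 48, 116), (291, 48, 107), (292, 45, 74), (293, 50, 41), (294, 50, 46), (295, 53, 96), (296, 51, 114), (297, 47, 119), (298, 38, 120), (299, 43, 118), (300, 49, 120), (301, 43, 113), (302, 42, 115), (303, 46, 117), (304, 47, 115), (305, 49, 109), (306, 44, 115), (307, 44, 98), (308, 56, 78), (309, 62, 45), (310, 26, 30), (311, 58, 22), (312, 255, 15), (313, 85, 21)]
0 wrist far/near,left/right [[459.0, 239.0], [449.0, 163.0], [434.0, 202.0], [474.0, 197.0]] top L/R,T/B [[457.0, 239.0], [451.0, 161.0], [474.0, 199.0], [434.0, 198.0]]
0.035 wrist far/near,left/right [[459.0, 242.0], [450.0, 174.0], [436.0, 209.0], [473.0, 204.0]] top L/R,T/B [[456.0, 236.0], [450.0, 160.0], [473.0, 197.0], [434.0, 197.0]]
0.05 wrist far/near,left/right [[459.0, 244.0], [450.0, 178.0], [437.0, 212.0], [472.0, 207.0]] top L/R,T/B [[456.0, 235.0], [450.0, 160.0], [472.0, 196.0], [434.0, 196.0]]
0.07 wrist far/near,left/right [[459.0, 246.0], [451.0, 184.0], [438.0, 216.0], [472.0, 211.0]] top L/R,T/B [[456.0, 233.0], [450.0, 159.0], [472.0, 196.0], [434.0, 195.0]]
```

{"name": "apply_moves", "arguments": {"rows": [{"xyz": [-11,4,20],"turn": 0},{"xyz": [0,0,40],"turn": 0},{"xyz": [0,0,40],"turn": 0},{"xyz": [0,0,40],"turn": 0},{"xyz": [0,0,30],"turn": 0},{"xyz": [0,0,20],"turn": 0},{"xyz": [0,0,20],"turn": 0},{"xyz": [0,0,0],"turn": 0}]}}

```text
time: 3.6
tool_pos: [0.4519, 0.2023, 0.0159]
tool_rot: [-3.139, 0.001, 1.453]
contact_force: [-0.3, -0.0, 0.7]
opening: 0.0921
```

```bash
python3 - <<'E'
from h import *
c=grab("scene","s1");go(454.5,200.5,16,83)
cv2.imwrite("pics/s1c.png",cv2.resize(c[0][200:330,180:360],None,fx=4,fy=4,interpolation=cv2.INTER_CUBIC))
E
```

```text
at [452.8 202.4  16.7] yaw 83.2 rp [-3.1405e+00  3.0000e-04] | turn 0.004 shift [-1.6  2.   0.7] F [-0.5 -0.2  1.2] t 3.65
```

View pics/s1c.png

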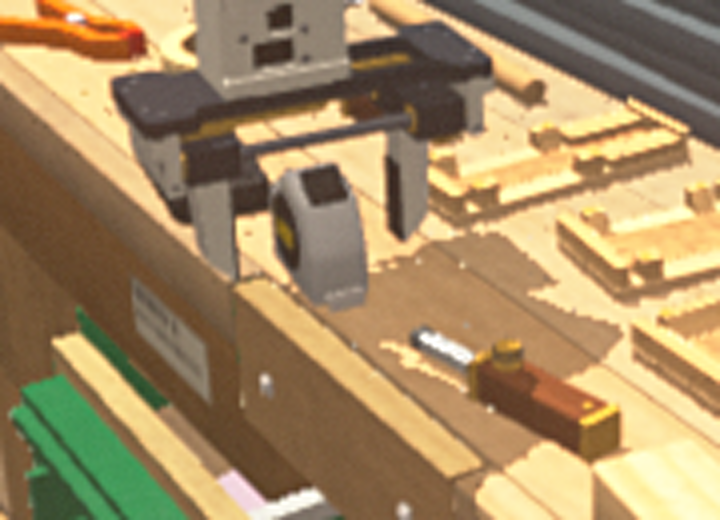

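The tape stands between the open fingers. I'll close on it and lift.

{"name": "apply_moves", "arguments": {"rows": [{"xyz": [-1,2,0],"turn": 0},{"xyz": [0,0,0],"turn": 0},{"xyz": [0,0,0],"turn": 0},{"xyz": [0,0,0],"turn": 0},{"xyz": [0,0,0],"turn": 0},{"xyz": [0,0,0],"turn": 0},{"xyz": [0,0,0],"turn": 0},{"xyz": [0,0,0],"turn": 0}], "gripper": 0.2, "newtons": 25}}

```text
time: 4.65
tool_pos: [0.4553, 0.2003, 0.0167]
tool_rot: [-3.141, 0.0, 1.451]
contact_force: [-0.1, 0.5, 0.7]
opening: 0.0339
```

{"name": "apply_moves", "arguments": {"rows": [{"xyz": [0,0,-5],"turn": 0},{"xyz": [0,0,-20],"turn": 0},{"xyz": [0,0,-30],"turn": 0},{"xyz": [0,0,-35],"turn": 0},{"xyz": [0,0,-30],"turn": 0},{"xyz": [0,0,-20],"turn": 0},{"xyz": [0,0,0],"turn": 0}]}}

```text
time: 5.52
tool_pos: [0.4563, 0.2005, 0.1581]
tool_rot: [3.138, -0.001, 1.451]
contact_force: [-0.2, 0.3, -2.6]
opening: 0.0336
```

```bash
python3 - <<'E'
from h import *
go(630,113,156,-8);c=grab("wrist","w2");print(robot.observe()["opening"])
blobs(c,"cork",.009,(.4,.75,-.3,.4));blobs(c,"gauge",.022,(.25,.7,-.3,.6))
t=grab("top");blobs(t,"cork",.009,(.4,.75,-.3,.4))
E
```

```text
at [456.3 200.5 158.1] yaw 83.1 rp [ 3.1384e+00 -1.3000e-03] | turn 1.59 shift [184.2  62.5   2.1] F [-0.2  0.3 -2.6] t 5.53
0.0339978759511982
cork px [565.0, 297.0] centre 662.1 114.0 size 14.0 10.1 long axis deg -7.0
cork px [545.0, 280.0] centre 643.6 129.2 size 18.8 8.1 long axis deg -7.0
cork px [544.0, 143.0] centre 640.9 244.5 size 15.6 6.1 long axis deg -31.4
cork px [620.0, 128.0] centre 698.0 248.4 size 10.8 7.2 long axis deg 86.7
cork px [634.0, 128.0] centre 710.4 247.1 size 13.8 6.1 long axis deg -85.7
cork px [504.0, 10.0] centre 609.9 344.3 size 22.4 19.4 long axis deg 17.4
gauge px [485.0, 15.0] centre 590.1 338.3 size 24.0 11.2 long axis deg -65.8
cork px [396.0, 294.0] centre 441.5 -26.5 size 56.6 50.4 long axis deg 0.0
cork px [337.0, 240.0] centre 551.1 98.3 size 40.3 27.6 long axis deg -89.9
cork px [213.0, 217.0] centre 595.5 362.1 size 52.1 32.3 long axis deg -77.6
cork px [329.0, 203.0] centre 629.7 115.0 size 86.1 40.3 long axis deg -7.5
cork px [450.0, 208.0] centre 620.3 -144.0 size 114.3 30.0 long axis deg -1.1
cork px [367.0, 243.0] centre 555.2 27.2 size 298.5 130.3 long axis deg -34.6
cork px [268.0, 200.0] centre 636.6 242.3 size 145.0 28.9 long axis deg -3.1
```

View pics/w2.png

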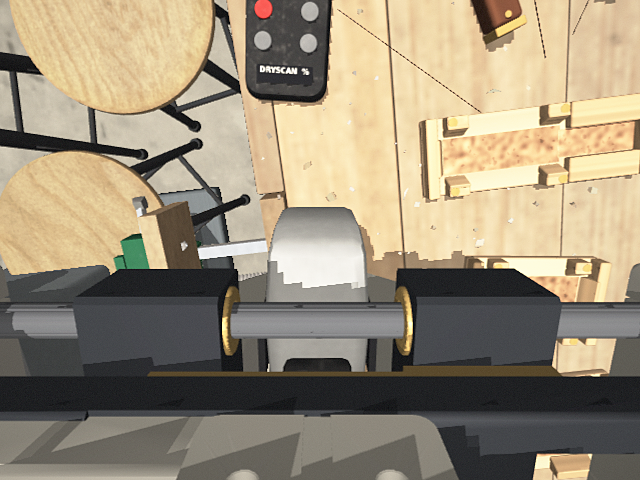

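```bash
python3 - <<'E'
from h import *
t=grab("top");w=grab("wrist")
def q(P,z): return (1000*plane(t,np.array(P)/2.5+[170,150],z)).round(1)
for n,P in dict(long=[[209,36],[283,34],[283,229],[209,230]],tape=[[362,62],[450,72],[434,202],[347,190]],meter=[[491,47],[610,47],[613,236],[492,238]],short=[[662,73],[734,70],[744,228],[670,232]]).items():
    a=q(P,.02);print(n,a.tolist(),a.mean(0).round(1))
print("tape end",1000*plane(w,[[316,207]],.15),1000*plane(w,[[316,207]],.165))
E
```

```text
long [[709.7, 274.1], [711.6, 211.5], [545.5, 210.4], [544.5, 272.3]] [627.8 242.1]
tape [[687.7, 144.4], [679.3, 69.8], [568.5, 83.7], [578.5, 156.8]] [628.5 113.7]
meter [[701.0, 34.9], [701.3, -66.4], [540.0, -66.8], [538.1, 35.0]] [620.1 -15.8]
short [[679.0, -110.4], [681.8, -171.8], [546.9, -177.4], [543.4, -114.9]] [ 612.8 -143.6]
tape end [[459.23426384 239.13332971]] [[459.58449366 241.57164106]]
```

{"name": "apply_moves", "arguments": {"rows": [{"xyz": [0,0,0],"turn": -0.155},{"xyz": [0,0,0],"turn": -0.155},{"xyz": [0,0,0],"turn": -0.155},{"xyz": [0,0,0],"turn": -0.155},{"xyz": [0,0,0],"turn": -0.155},{"xyz": [0,0,0],"turn": -0.155},{"xyz": [0,0,0],"turn": -0.155},{"xyz": [0,0,0],"turn": -0.155},{"xyz": [0,0,0],"turn": -0.155},{"xyz": [0,0,0],"turn": -0.155}]}}

```text
time: 6.98
tool_pos: [0.4549, 0.2001, 0.1556]
tool_rot: [-3.141, -0.002, 3.006]
contact_force: [-0.6, -0.1, -1.3]
opening: 0.0338
```

{"name": "apply_moves", "arguments": {"rows": [{"xyz": [-30,-10,0],"turn": 0},{"xyz": [-30,-10,0],"turn": 0},{"xyz": [-30,-10,0],"turn": 0},{"xyz": [-30,-10,0],"turn": 0},{"xyz": [-30,-10,0],"turn": 0},{"xyz": [-30,-10,0],"turn": 0},{"xyz": [0,0,0],"turn": 0}]}}

```text
time: 7.85
tool_pos: [0.6262, 0.1142, 0.1547]
tool_rot: [-3.141, -0.002, 2.999]
contact_force: [0.2, 0.4, -1.6]
opening: 0.0341
```

```bash
python3 - <<'E'
from h import *
go(630,114,158,172);c=grab("wrist","w3")
E
```

```text
at [626.2 114.2 154.7] yaw 171.8 rp [-3.141e+00 -1.700e-03] | turn -0.003 shift [-3.8  0.3 -3.3] F [ 0.2  0.4 -1.6] t 7.85
```

View pics/w3.png

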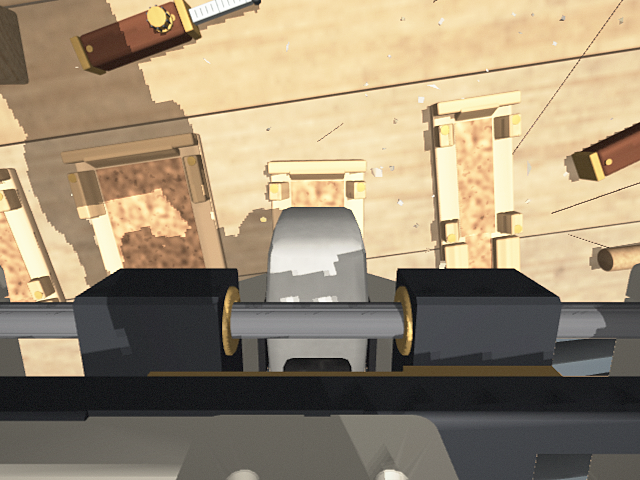

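Over the tape dock the wrist view shows its near end cheek, with corners at about (269,162) and (367,160) and cork starting at row 180. The tape is lined up with it. Checking the cheek position.

```bash
python3 - <<'E'
from h import *
c=grab("wrist")
for z in(0,.009,.023):
    print(z,(1000*plane(c,[[269,162],[367,160],[291,181],[343,180],[318,180]],z)).round(1).tolist())
print([ [int(v) for v in c[0][r,318]] for r in range(152,190,2)])
P=np.array([robot.observe()["tool_pos"] for _ in range(3)]);print(P)
# predicted pixels of pocket foot corners for seat guess
for sx,sy,t in[(628.5,114,-8)]:
    R=Ro.from_euler("z",t,degrees=True).as_matrix()
    for p in[(-40,-21,0),(-40,21,0),(-56,-37,-9),(-56,37,-9),(-56,-37,14),(-56,37,14)]: print(p,proj(c,(R@p+[sx,sy,9])/1000).round(0))
E
```

```text
0 [[569.6, 85.2], [579.3, 163.2], [587.1, 100.3], [592.3, 142.1], [589.4, 122.1]]
0.009 [[569.4, 86.4], [578.8, 162.1], [586.3, 101.0], [591.4, 141.6], [588.6, 122.1]]
0.023 [[569.0, 88.1], [577.9, 160.4], [585.2, 102.1], [590.0, 140.9], [587.3, 122.3]]
[[178, 220, 244], [177, 224, 245], [184, 226, 247], [181, 224, 245], [184, 228, 248], [83, 110, 139], [196, 253, 255], [207, 249, 254], [202, 249, 254], [198, 246, 254], [190, 240, 254], [193, 247, 255], [83, 112, 144], [94, 127, 158], [86, 117, 148], [212, 255, 255], [125, 172, 231], [133, 181, 234], [132, 178, 232]]
[[0.62436313 0.11566668 0.15520879]
 [0.62436313 0.11566668 0.15520879]
 [0.62436313 0.11566668 0.15520879]]
(-40, -21, 0) [[288. 181.]]
(-40, 21, 0) [[341. 181.]]
(-56, -37, -9) [[269. 160.]]
(-56, 37, -9) [[361. 159.]]
(-56, -37, 14) [[265. 161.]]
(-56, 37, 14) [[364. 161.]]
```

{"name": "apply_moves", "arguments": {"rows": [{"xyz": [-3,0,20],"turn": 0},{"xyz": [0,0,30],"turn": 0},{"xyz": [0,0,30],"turn": 0},{"xyz": [0,0,20],"turn": 0},{"xyz": [0,0,10],"turn": 0},{"xyz": [0,0,5],"turn": 0},{"xyz": [0,0,3],"turn": 0},{"xyz": [0,0,3],"turn": 0},{"xyz": [0,0,0],"turn": 0}]}}

```text
time: 9.07
tool_pos: [0.6283, 0.1152, 0.0359]
tool_rot: [3.141, 0.0, 3.001]
contact_force: [-0.2, 0.9, -1.2]
opening: 0.0339
```

```bash
python3 - <<'E'
from h import *
go(628.5,115.3,25,172);c=grab("wrist","w4");cv2.imwrite("pics/w4.png",c[0])
E
```

```text
at [628.3 115.2  35.9] yaw 171.9 rp [3.1414e+00 3.0000e-04] | turn -0.001 shift [-0.2  0.1 10.9] F [-0.2  0.9 -1.2] t 9.07
```

View pics/w4.png

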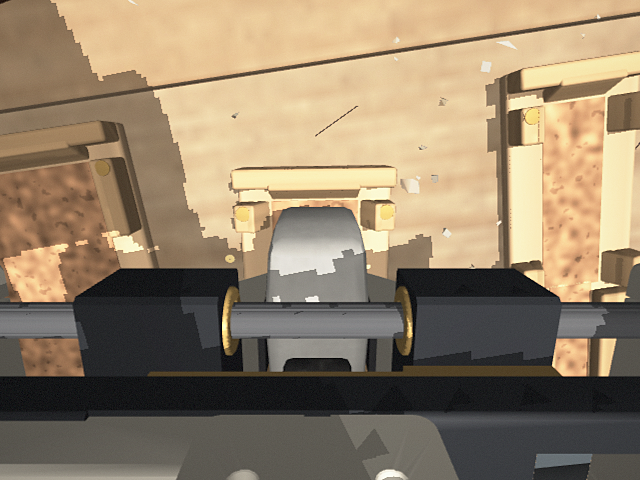

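The tape (mid column 317) sits between the posts (mid 314), about 1 mm off, so I lower it.

{"name": "apply_moves", "arguments": {"rows": [{"xyz": [0,-0.7,2],"turn": 0},{"xyz": [0,0,2],"turn": 0},{"xyz": [0,0,2],"turn": 0},{"xyz": [0,0,2],"turn": 0},{"xyz": [0,0,1],"turn": 0},{"xyz": [0,0,1],"turn": 0},{"xyz": [0,0,0],"turn": 0}]}}

```text
time: 10.0
tool_pos: [0.6282, 0.1146, 0.0257]
tool_rot: [3.142, 0.0, 3.001]
contact_force: [0.3, -0.1, -2.7]
opening: 0.0341
```

{"name": "apply_moves", "arguments": {"rows": [{"xyz": [0,0,0.5],"turn": 0},{"xyz": [0,0,0.5],"turn": 0},{"xyz": [0,0,0],"turn": 0}]}}

```text
time: 10.38
tool_pos: [0.6282, 0.1145, 0.0257]
tool_rot: [3.141, 0.001, 3.001]
contact_force: [-2.5, -0.8, 4.9]
opening: 0.0341
```

Contact at the expected height, so I release and rise.

{"name": "apply_moves", "arguments": {"rows": [{"xyz": [0,0,0],"turn": 0},{"xyz": [0,0,0],"turn": 0},{"xyz": [0,0,0],"turn": 0},{"xyz": [0,0,0],"turn": 0},{"xyz": [0,0,-5],"turn": 0},{"xyz": [0,0,-20],"turn": 0},{"xyz": [0,0,-35],"turn": 0},{"xyz": [0,0,-50],"turn": 0},{"xyz": [0,0,-50],"turn": 0},{"xyz": [0,0,-40],"turn": 0}], "gripper": 0.6}}

```text
time: 11.62
tool_pos: [0.6284, 0.1146, 0.2276]
tool_rot: [3.141, 0.002, 3.001]
contact_force: [0.5, 1.1, -1.2]
opening: 0.0551
```

```bash
python3 - <<'E'
from h import *
go(451,359,226,80)
t=grab("wrist","w5");cv2.imwrite("pics/w5.png",t[0])
print((1000*plane(t,[[280,160],[280,290]],.079)).round())
E
```

```text
at [628.4 114.6 227.6] yaw 171.9 rp [3.141e+00 2.300e-03] | turn 1.605 shift [ 209.9 -217.1    1.6] F [ 0.5  1.1 -1.2] t 11.62
[[573.  94.]
 [681.  76.]]
```

View pics/w5.png

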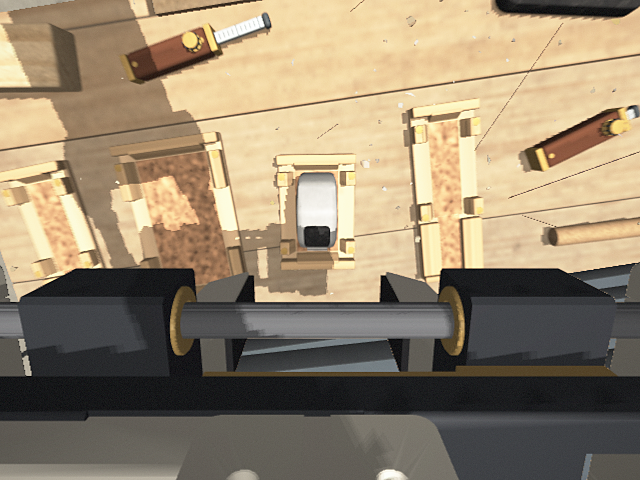

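The tape is seated in its dock at px (317,210). On to the meter.

{"name": "apply_moves", "arguments": {"rows": [{"xyz": [0,0,0],"turn": 0.1605},{"xyz": [0,0,0],"turn": 0.1605},{"xyz": [0,0,0],"turn": 0.1605},{"xyz": [0,0,0],"turn": 0.1605},{"xyz": [0,0,0],"turn": 0.1605},{"xyz": [0,0,0],"turn": 0.1605},{"xyz": [0,0,0],"turn": 0.1605},{"xyz": [0,0,0],"turn": 0.1605},{"xyz": [0,0,0],"turn": 0.1605},{"xyz": [0,0,0],"turn": 0.1605}], "gripper": 1}}

```text
time: 12.92
tool_pos: [0.6281, 0.1145, 0.2248]
tool_rot: [3.141, -0.0, 1.391]
contact_force: [0.6, -0.1, -0.5]
opening: 0.0915
```

{"name": "apply_moves", "arguments": {"rows": [{"xyz": [30,-31,0],"turn": 0},{"xyz": [30,-31,0],"turn": 0},{"xyz": [30,-31,0],"turn": 0},{"xyz": [30,-31,0],"turn": 0},{"xyz": [30,-31,0],"turn": 0},{"xyz": [30,-31,0],"turn": 0},{"xyz": [0,-31,0],"turn": 0},{"xyz": [0,0,0],"turn": 0}]}}

```text
time: 13.92
tool_pos: [0.444, 0.3303, 0.2252]
tool_rot: [-3.141, -0.0, 1.398]
contact_force: [0.3, 0.1, 0.3]
opening: 0.0918
```

```bash
python3 - <<'E'
from h import *
go(451,359,3,80);c=grab("wrist","w6");blobs(c,"black",.022,(.35,.55,.25,.55),800)
blobs(c,"black",.011,(.35,.55,.25,.55),800)
cv2.imwrite("pics/w6s.png",cv2.resize(c[0],(480,360)))
E
```

```text
at [444.  330.3 225.2] yaw 80.1 rp [-3.1414e+00 -1.0000e-04] | turn 0.002 shift [ 29.5   1.9 222.2] F [0.3 0.1 0.3] t 13.93
black px [323.0, 175.0] centre 456.0 363.0 size 119.4 58.4 long axis deg 80.2
black px [323.0, 175.0] centre 456.0 362.1 size 123.1 60.1 long axis deg 80.2
```

View pics/w6s.png

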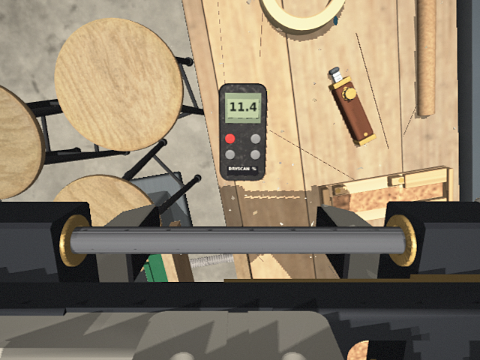

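The meter is at px (323,175) in the full frame. It measures about 123 x 60 mm and is in line with the tool.

{"name": "apply_moves", "arguments": {"rows": [{"xyz": [33,6,0],"turn": 0},{"xyz": [0,0,50],"turn": 0},{"xyz": [0,0,50],"turn": 0},{"xyz": [0,0,50],"turn": 0},{"xyz": [0,0,40],"turn": 0},{"xyz": [0,0,20],"turn": 0},{"xyz": [0,0,10],"turn": 0},{"xyz": [0,0,0],"turn": 0}]}}

```text
time: 14.98
tool_pos: [0.4581, 0.3606, 0.0045]
tool_rot: [-3.141, 0.0, 1.395]
contact_force: [1.3, 0.8, 1.1]
opening: 0.0914
```

{"name": "apply_moves", "arguments": {"rows": [{"xyz": [0,0,0],"turn": 0},{"xyz": [0,0,0],"turn": 0},{"xyz": [0,0,0],"turn": 0},{"xyz": [0,0,0],"turn": 0},{"xyz": [0,0,0],"turn": 0}], "gripper": 0.55, "newtons": 25}}

```text
time: 15.6
tool_pos: [0.4573, 0.3612, 0.0052]
tool_rot: [-3.141, -0.0, 1.396]
contact_force: [-2.2, -0.3, 4.6]
opening: 0.0592
```

{"name": "apply_moves", "arguments": {"rows": [{"xyz": [0,0,-3],"turn": 0},{"xyz": [0,0,-15],"turn": 0},{"xyz": [0,0,-30],"turn": 0},{"xyz": [0,0,-40],"turn": 0},{"xyz": [0,0,-40],"turn": 0},{"xyz": [0,0,-20],"turn": 0},{"xyz": [0,0,0],"turn": 0}]}}

```text
time: 16.48
tool_pos: [0.4584, 0.3615, 0.1551]
tool_rot: [3.138, -0.003, 1.396]
contact_force: [0.6, -0.1, -2.2]
opening: 0.0593
```

{"name": "apply_moves", "arguments": {"rows": [{"xyz": [0,0,0],"turn": -0.1745},{"xyz": [0,0,0],"turn": -0.1745},{"xyz": [0,0,0],"turn": -0.1745},{"xyz": [0,0,0],"turn": -0.1745},{"xyz": [0,0,0],"turn": -0.1745},{"xyz": [0,0,0],"turn": -0.1745},{"xyz": [0,0,0],"turn": -0.1745},{"xyz": [0,0,0],"turn": -0.1745},{"xyz": [0,0,0],"turn": -0.1745},{"xyz": [0,0,0],"turn": -0.1745}]}}

```text
time: 17.73
tool_pos: [0.4568, 0.3605, 0.1513]
tool_rot: [-3.14, -0.002, -3.137]
contact_force: [0.4, 0.0, -2.1]
opening: 0.0595
```

```bash
python3 - <<'E'
from h import *
go(621,-17,153,180);print(robot.observe()["opening"]);
E
```

```text
at [456.8 360.5 151.3] yaw -179.7 rp [-3.1403e+00 -2.1000e-03] | turn 0.005 shift [-164.2 -377.5   -1.7] F [ 0.4  0.  -2.1] t 17.73
0.05946655662046455
```

{"name": "apply_moves", "arguments": {"rows": [{"xyz": [-18,-42,0],"turn": 0},{"xyz": [-18,-42,0],"turn": 0},{"xyz": [-18,-42,0],"turn": 0},{"xyz": [-18,-42,0],"turn": 0},{"xyz": [-18,-42,0],"turn": 0},{"xyz": [-18,-42,0],"turn": 0},{"xyz": [-18,-42,0],"turn": 0},{"xyz": [-18,-42,0],"turn": 0},{"xyz": [-20,-41,0],"turn": 0.005},{"xyz": [0,0,0],"turn": 0}]}}

```text
time: 18.98
tool_pos: [0.6215, -0.0194, 0.151]
tool_rot: [-3.141, -0.002, 3.132]
contact_force: [0.4, 1.5, -2.2]
opening: 0.0594
```

```bash
python3 - <<'E'
from h import *
go(621,-17,50,180);c=grab("wrist","w7")
R=np.eye(3)
for p in[(-65.5,-34,0),(-65.5,34,0),(-81.5,-50,14),(-81.5,50,14)]: print(p,proj(c,(np.array(p)+[621,-17,9])/1000).round(0))
E
```

```text
at [621.5 -19.4 151. ] yaw 179.4 rp [-3.1412e+00 -1.6000e-03] | turn -0.01 shift [  0.5   2.4 101. ] F [ 0.4  1.5 -2.2] t 18.98
(-65.5, -34, 0) [[273. 142.]]
(-65.5, 34, 0) [[363. 141.]]
(-81.5, -50, 14) [[248. 119.]]
(-81.5, 50, 14) [[388. 118.]]
```

View pics/w7.png

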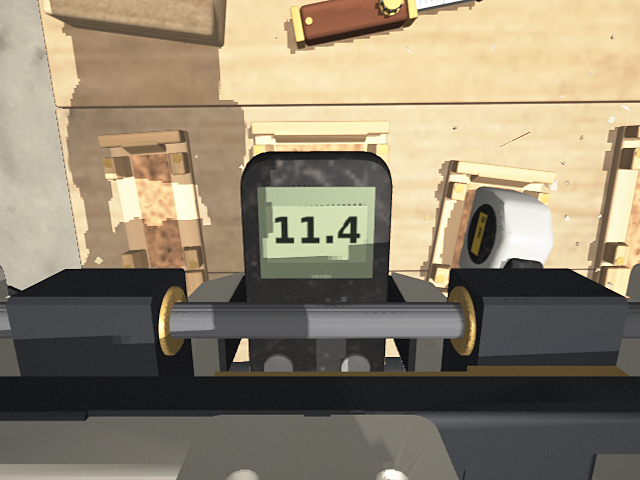

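The near cheek of the meter dock spans columns 252–390 (mid 321) at row 122, and the meter's mid is 317. So I shift about +3 mm in tool y, lower part-way, then recheck.

{"name": "apply_moves", "arguments": {"rows": [{"xyz": [-1,3,20],"turn": -0.008},{"xyz": [0,0,30],"turn": 0},{"xyz": [0,0,30],"turn": 0},{"xyz": [0,0,20],"turn": 0},{"xyz": [0,0,12],"turn": 0},{"xyz": [0,0,0],"turn": 0}]}}

```text
time: 19.77
tool_pos: [0.6213, -0.0123, 0.0398]
tool_rot: [3.141, -0.002, -3.139]
contact_force: [0.3, -0.1, -1.7]
opening: 0.0598
```

```bash
python3 - <<'E'
from h import *
go(622.5,-16,13.5,180);c=grab("wrist","w8")
for p in[(-65.5,-34,0),(-65.5,34,0),(-81.5,-50,14),(-81.5,50,14)]: print(p,proj(c,(np.array(p)+[622.5,-16,9])/1000).round(0))
E
```

```text
at [621.3 -12.3  39.8] yaw -179.8 rp [ 3.1411e+00 -2.1000e-03] | turn 0.003 shift [-1.2 -3.7 26.3] F [ 0.3 -0.1 -1.7] t 19.77
(-65.5, -34, 0) [[237. 144.]]
(-65.5, 34, 0) [[378. 144.]]
(-81.5, -50, 14) [[191. 106.]]
(-81.5, 50, 14) [[422. 106.]]
```

View pics/w8.png

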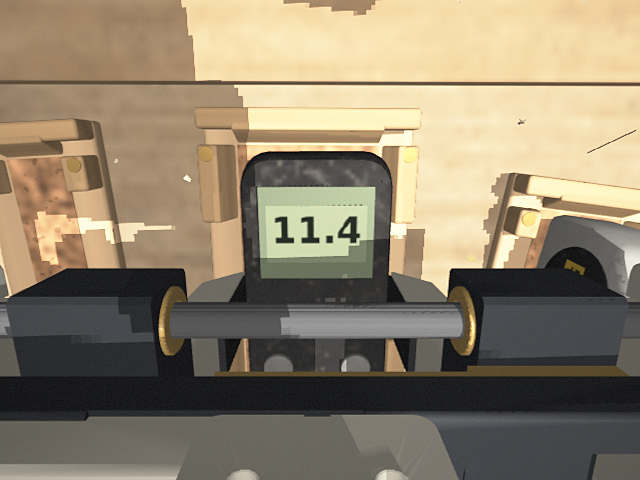

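Posts are at (206,153) and (408,153), mid 307, and the meter's mid is 317. I shift -4 mm in tool y and -2 mm in tool x.

{"name": "apply_moves", "arguments": {"rows": [{"xyz": [-2,-4.2,0],"turn": 0.002},{"xyz": [0,0,0],"turn": 0}]}}

```text
time: 20.08
tool_pos: [0.6249, -0.0178, 0.0417]
tool_rot: [-3.141, 0.002, 3.141]
contact_force: [-0.9, 0.2, -1.8]
opening: 0.0595
```

```bash
python3 - <<'E'
from h import *
go(623.3,-16.3,13.5,180);c=grab("wrist")
a=c[0];g=cv2.cvtColor(a,cv2.COLOR_BGR2HSV)
for p in[(-81.5,-50,14),(-81.5,50,14)]: print(p,proj(c,(np.array(p)+[622.5,-16,9])/1000).round(0))
m=((g[110:122,:,1]>70)&(g[110:122,:,2]>215)).mean(0)
print("black row200",np.where(a[165,:,:].max(1)<90)[0][[0,-1]], "meter end row",np.where(a[100:200,317].max(1)<90)[0][0]+100)
print("cheek row112",a[112,185:215:2].mean(1).round().tolist(),a[112,405:435:2].mean(1).round().tolist())
print("meter end world",1000*plane(c,[[317,152]],.05),1000*plane(c,[[317,152]],.055))
E
```

```text
at [624.9 -17.8  41.7] yaw 180.0 rp [-3.1413e+00  1.9000e-03] | turn -0.0 shift [ 1.6  1.5 28.2] F [-0.9  0.2 -1.8] t 20.07
(-81.5, -50, 14) [[204.  98.]]
(-81.5, 50, 14) [[434.  98.]]
black row200 [ 19 534] meter end row 151
cheek row112 [146.0, 147.0, 148.0, 148.0, 145.0, 147.0, 144.0, 144.0, 143.0, 147.0, 144.0, 136.0, 146.0, 149.0, 149.0] [232.0, 231.0, 231.0, 232.0, 232.0, 231.0, 231.0, 231.0, 232.0, 231.0, 232.0, 230.0, 233.0, 220.0, 226.0]
meter end world [[563.34486132 -16.82849102]] [[563.21821239 -16.83118526]]
```

{"name": "apply_moves", "arguments": {"rows": [{"xyz": [0,0,6],"turn": 0},{"xyz": [0,0,4],"turn": 0},{"xyz": [0,0,4],"turn": 0},{"xyz": [0,0,3],"turn": 0},{"xyz": [0,0,2],"turn": 0},{"xyz": [0,0,2],"turn": 0},{"xyz": [0,0,1],"turn": 0},{"xyz": [0,0,0],"turn": 0}]}}

```text
time: 21.12
tool_pos: [0.6242, -0.0173, 0.0187]
tool_rot: [3.142, 0.0, -3.141]
contact_force: [0.2, -0.4, -1.8]
opening: 0.0598
```

{"name": "apply_moves", "arguments": {"rows": [{"xyz": [0,0,1],"turn": 0},{"xyz": [0,0,1],"turn": 0},{"xyz": [0,0,1],"turn": 0},{"xyz": [0,0,0],"turn": 0}]}}

```text
time: 21.62
tool_pos: [0.6241, -0.0173, 0.0156]
tool_rot: [3.141, -0.0, -3.141]
contact_force: [0.0, -0.1, -1.8]
opening: 0.0594
```

{"name": "apply_moves", "arguments": {"rows": [{"xyz": [0,0,0.7],"turn": 0},{"xyz": [0,0,0.7],"turn": 0},{"xyz": [0,0,0],"turn": 0}]}}

```text
time: 22.0
tool_pos: [0.6242, -0.0173, 0.0143]
tool_rot: [3.142, 0.0, -3.141]
contact_force: [-0.2, 0.2, -2.3]
opening: 0.0596
```

{"name": "apply_moves", "arguments": {"rows": [{"xyz": [0,0,0.6],"turn": 0},{"xyz": [0,0,0.6],"turn": 0},{"xyz": [0,0,0],"turn": 0}]}}

```text
time: 22.38
tool_pos: [0.6242, -0.0173, 0.0142]
tool_rot: [-3.141, 0.0, -3.141]
contact_force: [-3.4, 1.5, 6.8]
opening: 0.06
```

{"name": "apply_moves", "arguments": {"rows": [{"xyz": [0,0,0],"turn": 0},{"xyz": [0,0,0],"turn": 0},{"xyz": [0,0,0],"turn": 0},{"xyz": [0,0,0],"turn": 0},{"xyz": [0,0,-5],"turn": 0},{"xyz": [0,0,-20],"turn": 0},{"xyz": [0,0,-35],"turn": 0},{"xyz": [0,0,-50],"turn": 0},{"xyz": [0,0,-50],"turn": 0},{"xyz": [0,0,-40],"turn": 0}], "gripper": 0.85}}

```text
time: 23.62
tool_pos: [0.6244, -0.0173, 0.2159]
tool_rot: [-3.141, 0.002, -3.141]
contact_force: [0.1, -0.5, 0.2]
opening: 0.0781
```

```bash
python3 - <<'E'
from h import *
c=grab("wrist","w9");go(472,-8,215,101);blobs(c,"gauge",.022,(.35,.7,-.3,.3))
E
```

```text
at [626.5 -17.6 221.7] yaw -180.0 rp [-3.14   0.011] | turn 1.379 shift [  38.9 -149.8    6.7] F [1.5 0.1 4.3] t 23.68
gauge px [346.0, 47.0] centre 481.6 8.0 size 68.2 7.0 long axis deg -79.6
```

View pics/w9.png

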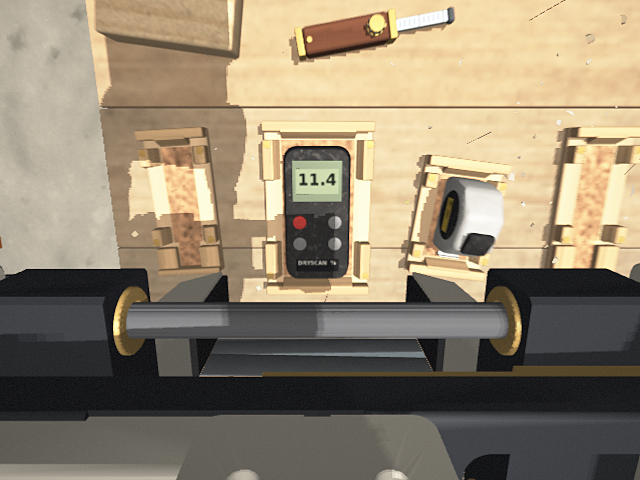

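The meter is seated in its dock at px (317,212), and the tape is still in place. Next is the drawn-out gauge at px (296–452, 10–58).

{"name": "apply_moves", "arguments": {"rows": [{"xyz": [0,0,0],"turn": 0.172},{"xyz": [0,0,0],"turn": 0.172},{"xyz": [0,0,0],"turn": 0.172},{"xyz": [0,0,0],"turn": 0.172},{"xyz": [0,0,0],"turn": 0.172},{"xyz": [0,0,0],"turn": 0.172},{"xyz": [0,0,0],"turn": 0.172},{"xyz": [0,0,0],"turn": 0.172}]}}

```text
time: 24.68
tool_pos: [0.6241, -0.0173, 0.2132]
tool_rot: [3.141, -0.0, 1.76]
contact_force: [-0.8, 0.1, -0.2]
opening: 0.078
```

{"name": "apply_moves", "arguments": {"rows": [{"xyz": [-2,-30,20],"turn": 0},{"xyz": [-2,-30,20],"turn": 0},{"xyz": [-2,-30,20],"turn": 0},{"xyz": [-2,-30,20],"turn": 0},{"xyz": [-2,-30,10],"turn": 0},{"xyz": [0,0,0],"turn": 0},{"xyz": [0,0,0],"turn": 0}]}}

```text
time: 25.55
tool_pos: [0.4803, -0.0564, 0.1239]
tool_rot: [3.139, 0.001, 1.766]
contact_force: [-0.2, -0.7, 0.1]
opening: 0.0781
```

```bash
python3 - <<'E'
from h import *
go(472,-8,5,101);c=grab("wrist","w10")
for z in(.022,.011):blobs(c,"gauge",z,(.35,.6,-.2,.3))
E
```

```text
at [480.3 -56.4 123.9] yaw 101.2 rp [3.1394e+00 8.0000e-04] | turn 0.003 shift [ 49.    1.1 118.9] F [-0.2 -0.7  0.1] t 25.55
```

View pics/w10.png

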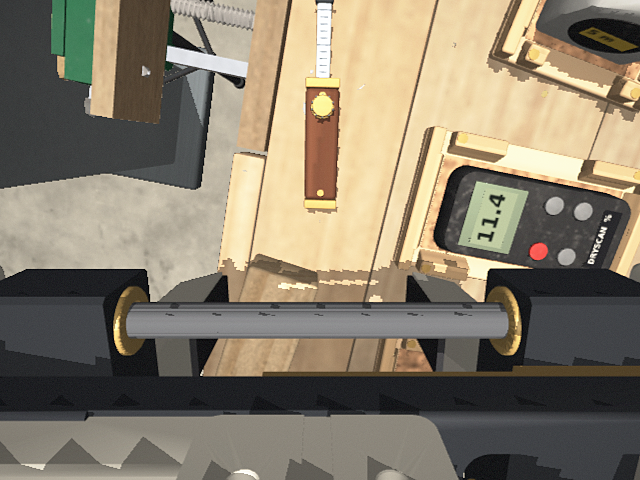

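The drawn-out gauge's top face spans columns 305–340 and rows 79–208. The lock screw is at (322,105) and the rod points away.

```bash
cat >> h.py <<'E'
def gauge(c,P):
    "top-face corners: far left, far right, near left, near right"
    w=1000*plane(c,P,.022);f=(w[0]+w[1])/2;n=(w[2]+w[3])/2;d=f-n
    print("ends",f.round(1),n.round(1),"len",np.linalg.norm(d).round(1),"wid",np.linalg.norm(w[0]-w[1]).round(1),"deg",np.degrees(np.arctan2(d[1],d[0])).round(1),"mid",((f+n)/2).round(1))
    return (f+n)/2,np.degrees(np.arctan2(d[1],d[0]))
E
python3 - <<'E'
from h import *
c=grab("wrist");m,a=gauge(c,[[305,79],[340,79],[305,208],[337,209]]);go(m[0],m[1],4.5,a)
E
```

```text
ends [464.3  47.7] [479.6 -33.7] len 82.8 wid 22.1 deg 100.6 mid [472.   7.]
at [480.3 -56.2 123.7] yaw 101.2 rp [3.1396e+00 8.0000e-04] | turn 0.01 shift [ 63.7   3.4 119.2] F [0.5 0.5 0.5] t 25.65
```

{"name": "apply_moves", "arguments": {"rows": [{"xyz": [32,3.4,0],"turn": 0.01},{"xyz": [31.5,0,0],"turn": 0},{"xyz": [0,0,30],"turn": 0},{"xyz": [0,0,40],"turn": 0},{"xyz": [0,0,30],"turn": 0},{"xyz": [0,0,12],"turn": 0},{"xyz": [0,0,7],"turn": 0},{"xyz": [0,0,0],"turn": 0}], "gripper": 0.6}}

```text
time: 26.65
tool_pos: [0.4709, 0.0068, 0.0045]
tool_rot: [3.141, 0.0, 1.756]
contact_force: [-0.5, -0.2, 1.1]
opening: 0.0555
```

{"name": "apply_moves", "arguments": {"rows": [{"xyz": [0,0,0],"turn": 0},{"xyz": [0,0,0],"turn": 0},{"xyz": [0,0,0],"turn": 0},{"xyz": [0,0,0],"turn": 0},{"xyz": [0,0,0],"turn": 0}], "gripper": 0.1, "newtons": 20}}

```text
time: 27.28
tool_pos: [0.4705, 0.0068, 0.0043]
tool_rot: [3.141, 0.0, 1.756]
contact_force: [-0.0, 0.1, 3.2]
opening: 0.0218
```

{"name": "apply_moves", "arguments": {"rows": [{"xyz": [0,0,-3],"turn": 0},{"xyz": [0,0,-15],"turn": 0},{"xyz": [0,0,-30],"turn": 0},{"xyz": [0,0,-40],"turn": 0},{"xyz": [0,0,-50],"turn": 0},{"xyz": [0,0,-30],"turn": 0},{"xyz": [0,0,0],"turn": 0}]}}

```text
time: 28.15
tool_pos: [0.4714, 0.0067, 0.174]
tool_rot: [3.137, 0.001, 1.756]
contact_force: [-1.5, 0.4, -2.6]
opening: 0.0217
```

```bash
python3 - <<'E'
from h import *
go(607,243,170,0.5);c=grab("wrist","w11");cv2.imwrite("pics/w11s.png",cv2.resize(c[0],(480,360)))
E
```

```text
at [471.4   6.7 174. ] yaw 100.6 rp [3.1372e+00 1.4000e-03] | turn 1.747 shift [ 137.7 -235.1    4. ] F [-1.5  0.4 -2.6] t 28.15
```

View pics/w11s.png

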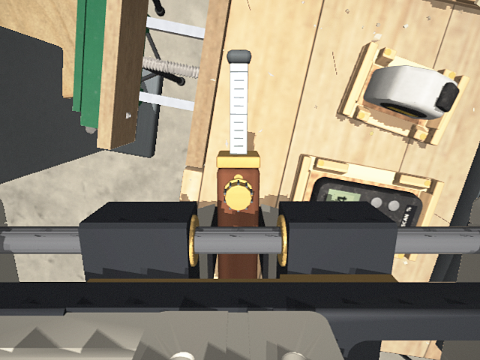

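The gauge is held and its rod is still out. On to the long dock.

{"name": "apply_moves", "arguments": {"rows": [{"xyz": [0,0,0],"turn": 0.1747},{"xyz": [0,0,0],"turn": 0.1747},{"xyz": [0,0,0],"turn": 0.1747},{"xyz": [0,0,0],"turn": 0.1747},{"xyz": [0,0,0],"turn": 0.1747},{"xyz": [0,0,0],"turn": 0.1747},{"xyz": [0,0,0],"turn": 0.1747},{"xyz": [0,0,0],"turn": 0.1747},{"xyz": [0,0,0],"turn": 0.1747},{"xyz": [0,0,0],"turn": 0.1747}]}}

```text
time: 29.45
tool_pos: [0.469, 0.007, 0.1699]
tool_rot: [-3.141, 0.004, 0.003]
contact_force: [0.6, -0.5, -1.8]
opening: 0.0219
```

{"name": "apply_moves", "arguments": {"rows": [{"xyz": [17,-29.5,0],"turn": 0},{"xyz": [17,-29.5,0],"turn": 0},{"xyz": [17,-29.5,0],"turn": 0},{"xyz": [17,-29.5,0],"turn": 0},{"xyz": [17,-29.5,0],"turn": 0},{"xyz": [17,-29.5,0],"turn": 0},{"xyz": [17,-29.5,0],"turn": 0},{"xyz": [17,-29.5,0],"turn": 0},{"xyz": [0,0,35],"turn": 0},{"xyz": [0,0,35],"turn": 0}]}}

```text
time: 30.7
tool_pos: [0.603, 0.2442, 0.0984]
tool_rot: [3.141, 0.004, 0.01]
contact_force: [0.1, -0.1, -1.9]
opening: 0.0215
```

{"name": "apply_moves", "arguments": {"rows": [{"xyz": [0,0,30],"turn": 0},{"xyz": [0,0,15],"turn": 0},{"xyz": [0,0,0],"turn": 0}]}}

```text
time: 31.08
tool_pos: [0.6031, 0.2437, 0.055]
tool_rot: [3.141, 0.004, 0.009]
contact_force: [0.5, -0.5, -0.8]
opening: 0.0217
```

```bash
python3 - <<'E'
from h import *
go(606,243,13,0.5);c=grab("wrist","w12")
for p in[(45,-14,0),(45,14,0),(102,-11,0),(102,11,0),(110,-30,8),(110,30,8)]: print(p,proj(c,(Ro.from_euler("z",.5,degrees=True).apply(p)+[606,243,9])/1000).round(0))
E
```

```text
at [603.1 243.7  55. ] yaw 0.5 rp [3.1406 0.0039] | turn 0.0 shift [ 2.9  0.7 42. ] F [ 0.5 -0.5 -0.8] t 31.07
(45, -14, 0) [[346. 177.]]
(45, 14, 0) [[293. 177.]]
(102, -11, 0) [[342.  60.]]
(102, 11, 0) [[298.  60.]]
(110, -30, 8) [[385.  37.]]
(110, 30, 8) [[256.  38.]]
```

View pics/w12.png

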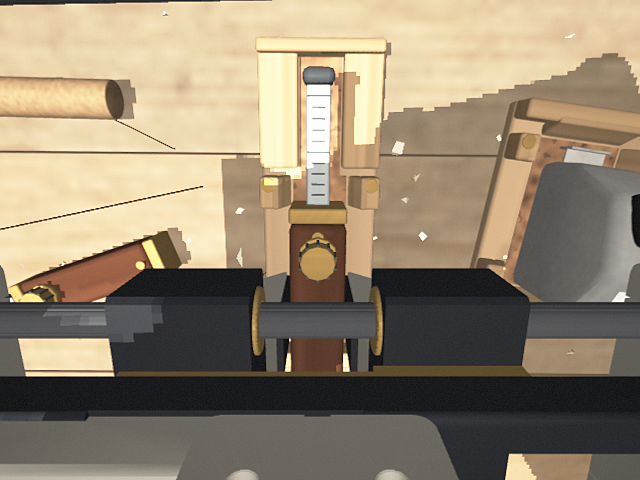

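The long dock's stop edge spans columns 257–386 at row 38, within a pixel of the prediction. The posts' mid is 320 and the gauge's mid is 318.

```bash
python3 - <<'E'
from h import *
go(606,242.8,13,0.5);c=grab("wrist")
print(1000*plane(c,[[318,204]],.0505),1000*plane(c,[[318,222]],.0725))
go(606,242.8,13,0.5)
for p in[(110,-30,8),(110,30,8)]: print(p,proj(c,(Ro.from_euler("z",.5,degrees=True).apply(p)+[606,243,9])/1000).round(0))
E
```

```text
at [604.1 243.9  56.6] yaw 0.5 rp [3.1414e+00 1.0000e-03] | turn -0.0 shift [ 1.9  1.1 43.6] F [-0.2 -0.6 -0.7] t 31.12
[[643.9436427  244.73768864]] [[640.51621596 244.76915883]]
at [604.7 244.1  57.7] yaw 0.5 rp [-3.1412e+00 -1.1000e-03] | turn -0.0 shift [ 1.3  1.3 44.7] F [ 0.3 -0.6 -2. ] t 31.18
(110, -30, 8) [[384.  41.]]
(110, 30, 8) [[257.  41.]]
```

{"name": "apply_moves", "arguments": {"rows": [{"xyz": [3.5,1,5],"turn": 0},{"xyz": [0,0,12],"turn": 0},{"xyz": [0,0,8],"turn": 0},{"xyz": [0,0,0],"turn": 0},{"xyz": [0,0,0],"turn": 0}]}}

```text
time: 31.8
tool_pos: [0.6078, 0.2431, 0.0322]
tool_rot: [-3.141, -0.0, 0.009]
contact_force: [0.4, -0.3, -1.3]
opening: 0.0216
```

```bash
python3 - <<'E'
from h import *
go(606,242.8,13,0.5);c=grab("wrist","w13");go(606,242.8,13,0.5)
cv2.imwrite("pics/w13c.png",cv2.resize(c[0][0:280,200:440],None,fx=2.1,fy=2.1,interpolation=cv2.INTER_CUBIC))
E
```

```text
at [607.8 243.1  32.2] yaw 0.5 rp [-3.1415e+00 -2.0000e-04] | turn 0.0 shift [-1.8  0.3 19.2] F [ 0.4 -0.3 -1.3] t 31.8
at [607.9 243.1  32.4] yaw 0.5 rp [-3.1414e+00 -6.0000e-04] | turn 0.0 shift [-1.9  0.3 19.4] F [ 0.1 -0.3 -0.7] t 31.85
```

View pics/w13c.png

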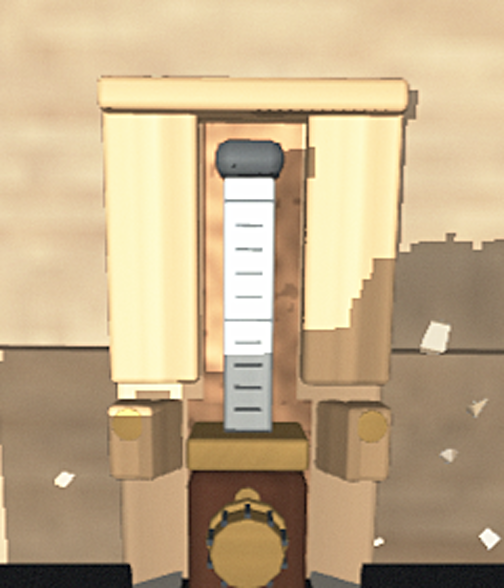

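```bash
python3 - <<'E'
from h import *
c=grab("wrist")
a=c[0]; print("col 325",[(r,*map(int,a[r,325])) for r in range(196,232,2)])
print("stop",1000*plane(c,[[320,37]],.017)-[110,0],1000*plane(c,[[320,37]],.023)-[110,0],"stop inner foot",1000*plane(c,[[320,57]],.009)-[102,0],1000*plane(c,[[320,53]],.017)-[102,0])
print("rail",1000*plane(c,[[280,182]],.017)-[45,0])
print("body",1000*plane(c,[[318,203]],.0278)-[42,0],1000*plane(c,[[318,223.5]],.0498)-[42,0])
go(606,242.8,13,0.5)
E
```

```text
col 325 [(196, 184, 191, 188), (198, 183, 189, 186), (200, 185, 191, 187), (202, 185, 192, 186), (204, 156, 158, 154), (206, 45, 70, 84), (208, 44, 73, 90), (210, 81, 136, 171), (212, 91, 154, 193), (214, 91, 151, 190), (216, 83, 144, 182), (218, 82, 140, 178), (220, 83, 139, 176), (222, 81, 140, 175), (224, 25, 38, 54), (226, 36, 47, 76), (228, 44, 55, 87), (230, 40, 56, 89)]
stop [[605.80340319 243.64407014]] [[604.33480672 243.67418536]] stop inner foot [[607.81043358 243.52925796]] [[607.73666104 243.58710516]]
rail [[611.22411344 261.0963043 ]]
body [[606.47409735 243.94676361]] [[602.07990493 243.96075261]]
at [608.  243.1  32.5] yaw 0.5 rp [-3.1413e+00 -7.0000e-04] | turn 0.0 shift [-2.   0.3 19.5] F [-0.1  0.1 -1.7] t 31.9
```

The body mid is at about 607 mm and the seat at about 607 mm, with y matching within 0.5 mm. Lowering.

{"name": "apply_moves", "arguments": {"rows": [{"xyz": [0,0.4,4],"turn": 0},{"xyz": [0,0,4],"turn": 0},{"xyz": [0,0,3],"turn": 0},{"xyz": [0,0,3],"turn": 0},{"xyz": [0,0,2],"turn": 0},{"xyz": [0,0,1],"turn": 0},{"xyz": [0,0,0.7],"turn": 0},{"xyz": [0,0,0],"turn": 0}]}}

```text
time: 32.9
tool_pos: [0.6078, 0.2426, 0.0145]
tool_rot: [-3.141, -0.0, 0.009]
contact_force: [-0.4, -0.2, -2.1]
opening: 0.0217
```

{"name": "apply_moves", "arguments": {"rows": [{"xyz": [0,0,0.6],"turn": 0},{"xyz": [0,0,0.6],"turn": 0},{"xyz": [0,0,0],"turn": 0}]}}

```text
time: 33.28
tool_pos: [0.6078, 0.2427, 0.0134]
tool_rot: [-3.142, -0.0, 0.009]
contact_force: [-1.1, 0.2, 0.1]
opening: 0.0216
```

{"name": "apply_moves", "arguments": {"rows": [{"xyz": [0,0,0.4],"turn": 0},{"xyz": [0,0,0],"turn": 0}]}}

```text
time: 33.52
tool_pos: [0.6078, 0.2426, 0.0134]
tool_rot: [-3.141, -0.0, 0.009]
contact_force: [-2.2, -1.3, 5.0]
opening: 0.0217
```

{"name": "apply_moves", "arguments": {"rows": [{"xyz": [0,0,0],"turn": 0},{"xyz": [0,0,0],"turn": 0},{"xyz": [0,0,0],"turn": 0},{"xyz": [0,0,0],"turn": 0},{"xyz": [0,0,-5],"turn": 0},{"xyz": [0,0,-20],"turn": 0},{"xyz": [0,0,-35],"turn": 0},{"xyz": [0,0,-50],"turn": 0},{"xyz": [0,0,-10],"turn": 0},{"xyz": [0,0,0],"turn": 0}], "gripper": 0.5}}

```text
time: 34.78
tool_pos: [0.6079, 0.2427, 0.1336]
tool_rot: [-3.141, -0.001, 0.009]
contact_force: [-0.5, 0.4, -0.8]
opening: 0.0459
```

```bash
python3 - <<'E'
from h import *
c=grab("wrist","w14");go(595,360,130,105);t=grab("top")
blobs(t,"gauge",.022,(.45,.7,.2,.6))
cv2.imwrite("pics/w14s.png",cv2.resize(c[0],(560,420)))
E
```

```text
at [607.2 242.5 132.2] yaw 0.5 rp [3.1414e+00 1.0000e-03] | turn -1.824 shift [116.7  18.6   2.2] F [-0.4  0.5 -1.5] t 34.83
gauge px [268.0, 222.0] centre 587.6 242.4 size 27.6 21.0 long axis deg 0.5
```

View pics/w14s.png

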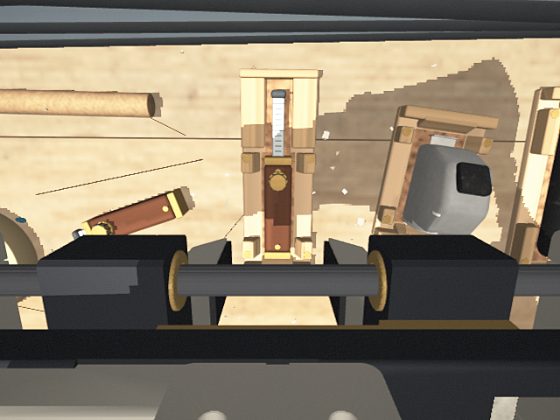

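The drawn-out gauge is seated in the long dock, rod in the groove. Now the pushed-in gauge.

{"name": "apply_moves", "arguments": {"rows": [{"xyz": [0,0,0],"turn": -0.1824},{"xyz": [0,0,0],"turn": -0.1824},{"xyz": [0,0,0],"turn": -0.1824},{"xyz": [0,0,0],"turn": -0.1824},{"xyz": [0,0,0],"turn": -0.1824},{"xyz": [0,0,0],"turn": -0.1824},{"xyz": [0,0,0],"turn": -0.1824},{"xyz": [0,0,0],"turn": -0.1824},{"xyz": [0,0,0],"turn": -0.1824},{"xyz": [0,0,0],"turn": -0.1824}], "gripper": 0.6}}

```text
time: 36.12
tool_pos: [0.6068, 0.2424, 0.1306]
tool_rot: [-3.138, -0.0, 1.839]
contact_force: [0.1, -0.2, -0.4]
opening: 0.0551
```

{"name": "apply_moves", "arguments": {"rows": [{"xyz": [26,9,0],"turn": 0},{"xyz": [26,9,0],"turn": 0},{"xyz": [0,0,0],"turn": 0},{"xyz": [0,0,0],"turn": 0}]}}

```text
time: 36.62
tool_pos: [0.611, 0.2968, 0.1314]
tool_rot: [-3.139, 0.001, 1.833]
contact_force: [-1.1, -1.1, -0.3]
opening: 0.0544
```

```bash
python3 - <<'E'
from h import *
go(595,360,4,105);c=grab("wrist","w15");go(595,360,4,105)
E
```

```text
at [611.  296.8 131.4] yaw 105.0 rp [-3.139e+00  6.000e-04] | turn 0.0 shift [ 65.2   0.9 127.4] F [-1.1 -1.1 -0.3] t 36.62
at [611.3 296.5 131.8] yaw 105.0 rp [-3.1397e+00  4.0000e-04] | turn -0.0 shift [ 65.5   0.7 127.8] F [-0.2  0.3  0.3] t 36.67
```

View pics/w15.png

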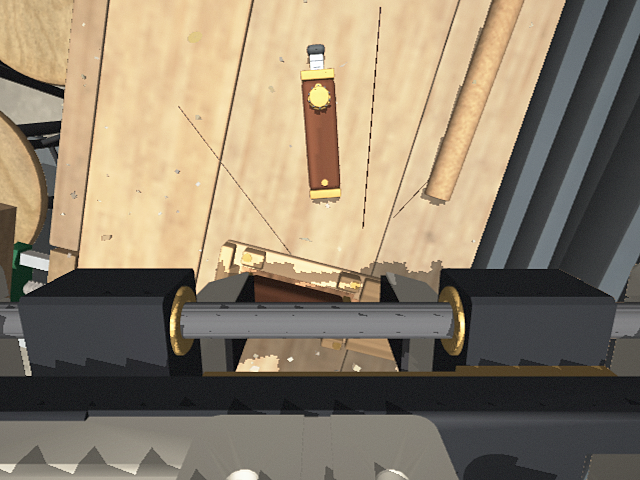

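The pushed-in gauge's top-face corners are about (301,71), (335,69), (310,199) and (341,198).

```bash
python3 - <<'E'
from h import *
c=grab("wrist");m,a=gauge(c,[[301,71],[335,69],[310,199],[341,198]]);go(m[0],m[1],4.3,a)
E
```

```text
ends [583.6 404.9] [610.2 325.3] len 83.9 wid 22.1 deg 108.5 mid [596.9 365.1]
at [611.5 296.5 132.2] yaw 105.0 rp [-3.1403e+00  3.0000e-04] | turn -0.063 shift [ 69.7   8.  127.9] F [-0.4 -0.7  0.2] t 36.73
```

{"name": "apply_moves", "arguments": {"rows": [{"xyz": [0,0,0],"turn": -0.063},{"xyz": [35,8,0],"turn": 0},{"xyz": [35,0,0],"turn": 0},{"xyz": [0,0,40],"turn": 0},{"xyz": [0,0,40],"turn": 0},{"xyz": [0,0,30],"turn": 0},{"xyz": [0,0,11],"turn": 0},{"xyz": [0,0,6.5],"turn": 0},{"xyz": [0,0,0],"turn": 0},{"xyz": [0,0,0],"turn": 0}]}}

```text
time: 37.98
tool_pos: [0.5976, 0.3667, 0.0067]
tool_rot: [3.139, -0.0, 1.896]
contact_force: [0.4, 0.4, 0.5]
opening: 0.0549
```

{"name": "apply_moves", "arguments": {"rows": [{"xyz": [0,0,0],"turn": 0},{"xyz": [0,0,0],"turn": 0},{"xyz": [0,0,0],"turn": 0},{"xyz": [0,0,0],"turn": 0},{"xyz": [0,0,0],"turn": 0}], "gripper": 0.1, "newtons": 20}}

```text
time: 38.6
tool_pos: [0.5967, 0.3664, 0.0053]
tool_rot: [-3.141, -0.0, 1.896]
contact_force: [-1.3, -0.4, 1.3]
opening: 0.022
```

{"name": "apply_moves", "arguments": {"rows": [{"xyz": [0,0,-3],"turn": 0},{"xyz": [0,0,-15],"turn": 0},{"xyz": [0,0,-30],"turn": 0},{"xyz": [0,0,-40],"turn": 0},{"xyz": [0,0,-50],"turn": 0},{"xyz": [0,0,-30],"turn": 0},{"xyz": [0,0,0],"turn": 0},{"xyz": [0,0,0],"turn": 0}]}}

```text
time: 39.6
tool_pos: [0.5962, 0.3661, 0.1719]
tool_rot: [-3.139, 0.0, 1.896]
contact_force: [0.6, -0.1, -1.9]
opening: 0.0222
```

```bash
python3 - <<'E'
from h import *
c=grab("wrist");go(604,-143,175,2.3)
for z,u in[(.1935,[[310,199],[341,198]])]: pass
E
```

```text
at [596.  366.  171.2] yaw 108.6 rp [-3.1381e+00  4.0000e-04] | turn 1.856 shift [-12.4 508.9  -3.8] F [-0.4 -0.1 -2.1] t 39.65
```

{"name": "apply_moves", "arguments": {"rows": [{"xyz": [0,0,0],"turn": 0.1856},{"xyz": [0,0,0],"turn": 0.1856},{"xyz": [0,0,0],"turn": 0.1856},{"xyz": [0,0,0],"turn": 0.1856},{"xyz": [0,0,0],"turn": 0.1856},{"xyz": [0,0,0],"turn": 0.1856},{"xyz": [0,0,0],"turn": 0.1856},{"xyz": [0,0,0],"turn": 0.1856},{"xyz": [0,0,0],"turn": 0.1856},{"xyz": [0,0,0],"turn": 0.1856}]}}

```text
time: 40.9
tool_pos: [0.5961, 0.366, 0.1709]
tool_rot: [3.14, 0.004, 0.034]
contact_force: [0.6, -0.2, -1.6]
opening: 0.0216
```

{"name": "apply_moves", "arguments": {"rows": [{"xyz": [-2,30,0],"turn": 0},{"xyz": [-2,50,0],"turn": 0},{"xyz": [-2,55,0],"turn": 0},{"xyz": [-2,55,0],"turn": 0},{"xyz": [-2,55,0],"turn": 0},{"xyz": [-2,55,0],"turn": 0},{"xyz": [0,55,0],"turn": 0},{"xyz": [0,55,0],"turn": 0},{"xyz": [0,50,0],"turn": 0},{"xyz": [0,49,0],"turn": 0}]}}

```text
time: 42.15
tool_pos: [0.6042, -0.1442, 0.1713]
tool_rot: [-3.14, 0.003, 0.039]
contact_force: [0.2, 0.4, -1.2]
opening: 0.022
```

{"name": "apply_moves", "arguments": {"rows": [{"xyz": [0,0,20],"turn": 0},{"xyz": [0,0,40],"turn": 0},{"xyz": [0,0,40],"turn": 0},{"xyz": [0,0,15],"turn": 0},{"xyz": [0,0,0],"turn": 0},{"xyz": [0,0,0],"turn": 0}]}}

```text
time: 42.9
tool_pos: [0.6061, -0.1429, 0.0597]
tool_rot: [3.141, -0.002, 0.04]
contact_force: [0.4, 0.7, -1.4]
opening: 0.022
```

```bash
python3 - <<'E'
from h import *
go(606,-143.8,14,2.2);c=grab("wrist","w16");go(606,-143.8,14,2.2)
for p in[(77,-30,8),(77,30,8)]: print(p,proj(c,(Ro.from_euler("z",2.2,degrees=True).apply(p)+[606,-143.8,9])/1000).round(0))
E
```

```text
at [ 606.1 -142.9   59.7] yaw 2.3 rp [ 3.1407e+00 -2.4000e-03] | turn 0.002 shift [-0.2  0.9 45.7] F [ 0.4  0.7 -1.4] t 42.9
at [ 606.2 -143.    59.9] yaw 2.3 rp [ 3.1405e+00 -2.8000e-03] | turn 0.002 shift [-0.2  0.8 45.9] F [ 0.3 -0.3 -1.3] t 42.95
(77, -30, 8) [[380. 120.]]
(77, 30, 8) [[261. 120.]]
```

View pics/w16.png

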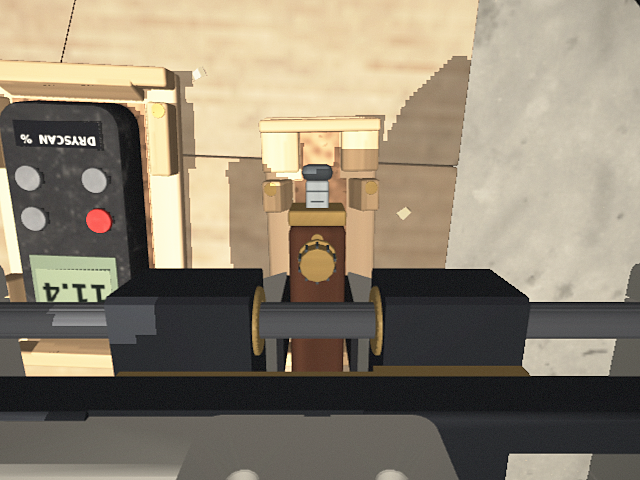

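The short dock's stop edge spans columns 261–383 at row 118, within 2 px of the prediction. The posts' mid is 320 and the gauge's mid is 317. I shift, lower, and compare with the long-dock picture.

{"name": "apply_moves", "arguments": {"rows": [{"xyz": [1.5,1.2,10],"turn": 0.002},{"xyz": [0,0,10],"turn": 0},{"xyz": [0,0,7.5],"turn": 0},{"xyz": [0,0,0],"turn": 0},{"xyz": [0,0,0],"turn": 0}]}}

```text
time: 43.58
tool_pos: [0.6068, -0.1438, 0.0309]
tool_rot: [-3.142, -0.0, 0.038]
contact_force: [0.2, -0.4, -1.3]
opening: 0.0221
```

```bash
python3 - <<'E'
from h import *
go(607,-144.4,14,2.2);c=grab("wrist","w17");go(607,-144.4,14,2.2)
cv2.imwrite("pics/w17c.png",cv2.resize(c[0][60:280,200:440],None,fx=2.1,fy=2.1,interpolation=cv2.INTER_CUBIC))
E
```

```text
at [ 606.8 -143.8   30.9] yaw 2.2 rp [-3.1416e+00 -2.0000e-04] | turn -0.001 shift [ 0.1  0.6 16.9] F [ 0.2 -0.4 -1.3] t 43.58
at [ 606.9 -143.9   31. ] yaw 2.2 rp [ 3.1415e+00 -5.0000e-04] | turn -0.001 shift [ 0.1  0.5 17. ] F [ 0.3 -0.2 -2.3] t 43.62
```

View pics/w17c.png

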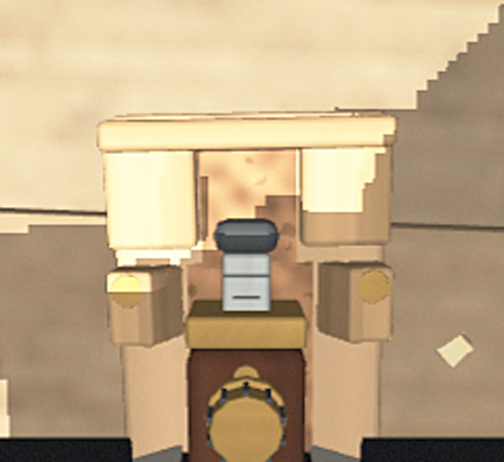

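```bash
python3 - <<'E'
from h import *
c=grab("wrist");go(607,-144.4,14,2.2)
X=lambda u,z,o:(1000*plane(c,[u],z)-[o,0]).round(1)
print("body",X([317,205],.0262,42),X([317,211],.0482,42),"rail",X([240,177],.017,48),"stop",X([318,115],.017,77),X([318,131],.017,69))
E
```

```text
at [ 606.9 -143.9   31.1] yaw 2.2 rp [ 3.1414e+00 -7.0000e-04] | turn -0.001 shift [ 0.   0.5 17.1] F [-0.7  0.5 -0.4] t 43.67
body [[ 604.5 -141.5]] [[ 605.7 -141.5]] rail [[ 608.4 -106.8]] stop [[ 606.9 -140.6]] [[ 608.3 -140.8]]
```

Both comparisons say the body is about 2.5 mm short of the seat, so I correct and lower.

{"name": "apply_moves", "arguments": {"rows": [{"xyz": [2.4,0.5,1],"turn": 0},{"xyz": [0,0,4],"turn": 0},{"xyz": [0,0,3],"turn": 0},{"xyz": [0,0,3],"turn": 0},{"xyz": [0,0,2],"turn": 0},{"xyz": [0,0,1],"turn": 0},{"xyz": [0,0,0.7],"turn": 0},{"xyz": [0,0,0],"turn": 0}]}}

```text
time: 44.68
tool_pos: [0.6091, -0.1442, 0.0161]
tool_rot: [-3.142, -0.0, 0.038]
contact_force: [-0.4, -0.5, -1.6]
opening: 0.0218
```

{"name": "apply_moves", "arguments": {"rows": [{"xyz": [0,0,0.6],"turn": 0},{"xyz": [0,0,0.6],"turn": 0},{"xyz": [0,0,0],"turn": 0}]}}

```text
time: 45.05
tool_pos: [0.6091, -0.1442, 0.0149]
tool_rot: [-3.141, 0.0, 0.038]
contact_force: [0.5, -0.1, -1.2]
opening: 0.0217
```

{"name": "apply_moves", "arguments": {"rows": [{"xyz": [0,0,0.5],"turn": 0},{"xyz": [0,0,0.5],"turn": 0},{"xyz": [0,0,0],"turn": 0}]}}

```text
time: 45.42
tool_pos: [0.6092, -0.1442, 0.0143]
tool_rot: [3.142, -0.0, 0.038]
contact_force: [-1.9, 0.5, 3.7]
opening: 0.0218
```

{"name": "apply_moves", "arguments": {"rows": [{"xyz": [0,0,0],"turn": 0},{"xyz": [0,0,0],"turn": 0},{"xyz": [0,0,0],"turn": 0},{"xyz": [0,0,0],"turn": 0},{"xyz": [0,0,-5],"turn": 0},{"xyz": [0,0,-20],"turn": 0},{"xyz": [0,0,-35],"turn": 0},{"xyz": [0,0,-50],"turn": 0},{"xyz": [0,0,-50],"turn": 0},{"xyz": [0,0,-50],"turn": 0}], "gripper": 0.5}}

```text
time: 46.68
tool_pos: [0.6089, -0.1441, 0.226]
tool_rot: [3.141, -0.001, 0.038]
contact_force: [-0.2, 0.6, -0.0]
opening: 0.0457
```

{"name": "apply_moves", "arguments": {"rows": [{"xyz": [-40,0,0],"turn": 0},{"xyz": [-50,0,0],"turn": 0},{"xyz": [-50,0,0],"turn": 0},{"xyz": [-40,0,0],"turn": 0},{"xyz": [0,0,0],"turn": 0}]}}

```text
time: 47.3
tool_pos: [0.4273, -0.1509, 0.2247]
tool_rot: [3.141, -0.0, 0.036]
contact_force: [0.6, -0.1, 0.7]
opening: 0.0458
```

```bash
python3 - <<'E'
from h import *
w=grab("wrist","w18");t=grab("top","top9");s=robot.observe();print(s["time"],s["tool_pos"])
a=cv2.resize(t[0][150:310,170:490],None,fx=2.2,fy=2.2,interpolation=cv2.INTER_CUBIC)
b=cv2.resize(w[0][:270],(704,297))if 0 else cv2.resize(w[0][:300],None,fx=.78,fy=.78)
cv2.imwrite("pics/fin.png",np.vstack([a,np.pad(b,((0,0),(0,a.shape[1]-b.shape[1]),(0,0)))]))
E
```

```text
47.4 [ 0.42986141 -0.15132472  0.22466272]
```

View pics/fin.png

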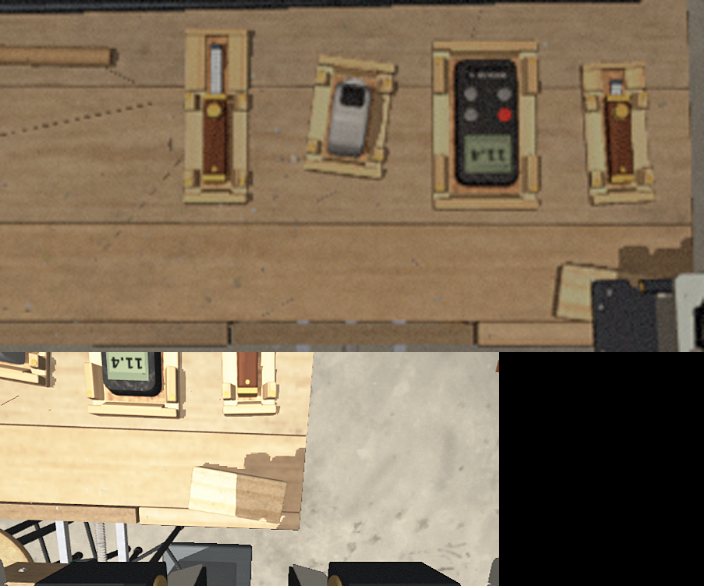

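All four lie in their pockets. The drawn-out rod is in the long groove and the pushed-in rod is in the short one, so I hand in.

```bash
python3 -c "
from cell import robot
print(robot.hand_in())"
```

```text
the job is handed in; nothing more can be done
None
```

I put the tape measure, the nearer moisture meter and both slide gauges away in their docks and handed the job in at about 47 s of the 120 s allowed. The drawn-out gauge is in the long-groove dock and the pushed-in gauge is in the short-groove one.

- **Placing:** I lowered each item in small steps until the force reading showed contact of about 5 to 9 N, at about the expected height, then released it.
- **Last check:** The final top view shows all four lying in their pockets. Both rods lie in their grooves, one long and one short as at the start. The robot was clear of everything.
- **Corrections on the way:**
  - Position readings varied by 1–2 mm, and one by about 4 mm.
  - I corrected the meter by about 4 mm and the pushed-in gauge by 2.5 mm from the wrist camera before lowering them.
- **Not measured:** I judged by eye, from the top view, that the rods kept their settings and the items lie flat.
- **Pictures:** I viewed 19 pictures, five over the budget of 14.

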